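# Click the kettle dock's thumbwheel round to its mark

## Robot

A 6-joint arm with a two-finger parallel gripper is mounted at the origin on the work surface. World frame = base frame: x ahead of the robot, y to its left, z up, the work surface at z = 0. Lengths are in m, angles in rad, forces in N, time in s.
With the tool pointing down it reaches from about 0.25 to 0.725 m from the base axis. Payload 4 kg.
Tool frame: the origin (TCP) lies at the very end of the fingers, on their centre line; the grasp point (between the pads) lies 19 mm behind it; y points along the fingers, x is the direction in which the jaws open and shut, and the axes are right-handed (so a half turn about y gives the same grasp; the last joint's range is limited). The gripper opens to 85 mm and grips with 20 to 120 N. Pads are 22 mm wide; open, the fingers measure 114 mm over their backs; the gripper's body (76 mm by 85 mm) begins 54 mm behind the grasp point. The pads swing forward as they close: fully open they stand 13 mm farther back than shut.
Start: joints at [-1.27, 0.241, 0.005, 1.335, 0, 1.571], TCP at [0.148, -0.478, 0.231] pointing down, gripper open.
Joint ranges: [-2.72, 2.72], [-1.05, 1.87], [-1.09, 1.28], [-1.99, 2.15], [-1.42, 1.44], [-3.14, 3.14]. Speed limits (rad/s): [2.79, 2.79, 3.14, 3.14, 3.14, 3.14].

## Interface

Orientations are given as a unit quaternion [w, x, y, z].
In Python, from cell import * gives the robot as it stands. The module is installed in compiled form; this text tells all that it offers.
- The arm moves only by the shell command python3 -m inch 'ROWS' [FORCE]. ROWS is text: rows parted by semicolons, each of 7 numbers parted by spaces: the shift along the tool's x, y, z in m, then the turn, a rotation vector about the tool's x, y, z in degrees, then the closure, from 0 (fully open) to 1 (shut). A call has 1 to 12 rows; each row shifts and turns the commanded pose from where the row before left it, along the tool's axes as they then stand; what a row does not reach is not made up. A row lasts 1/10 s, in which the tool goes at most 50 mm and 8.59 degrees, less where a joint would pass 70% of its speed; a pose out of reach is approached as far as the arm can. A call is refused whole if a number of a shift passes 0.05 or a number of a turn 8.59, either way. A call with a gripper value outside its range is refused whole. The fingers move at their own pace and stop on an object; FORCE is the grip in N (left out, the last holds). Time passes only in rows, so rows that do not move let the fingers close. It gives the time, the measured TCP pose, the force and the opening at its end, in the units of the state.
- get_state(): the state, without advancing time (a new reading comes with each control period).
- grab_frame(name): name is "scene" or "top" or "wrist"; returns the picture (480x640x3 uint8, red, green, blue); there is no depth.
- get_calibration(name): a dict with "K" (3x3 intrinsics, pixels), "eye" and "rotation" of the camera in the world. Camera axes: x right, y down, z forward; pixel columns grow to the right and rows downward; lengths in m; the calibration is good to about 2 mm. A picture is of the moment at which its call begins: read the wrist's pose just before it. get_calibration takes no time and is no camera call; for the wrist camera it gives the pose at the moment of the call.
- hand_in(): hands the job in, once; it reports no verdict.
The state is a dict: "t": time; "q": joint angles; "qvel": joint speeds; "joint_efforts": joint torques, N m; "tool_pos": TCP position; "eef_rot": TCP orientation; "wrist_force": force on the tool from outside, world axes, zero at the start; "torque": the same for the moment, N m; "finger_gap": finger opening in m.
Only numpy, scipy, OpenCV 4.12 (cv2) and the standard library are available. Lean on these libraries where they do the work, as an engineer would, in place of code of your own. Each camera call takes 0.05 s, during which the arm holds its last target.

## Task

Set the kettle's temperature wheel: with a fingertip, flick the lugs on the edge of the thumbwheel anticlockwise (seen from above), one click after another, until the dark steel ridge on the wheel points straight at the dark steel index bar on the dock and the wheel rests in that click. Do not run past the index. Only push the wheel; leave the dock, the kettle and the things around it standing where they are.

Things in the scene. Friction and masses are not known exactly. Their poses are not given: they have to be found in the camera images.
- dock: The kettle's dock: a loose low grey plastic slab, 22 mm tall, 2.4 kg, with the kettle standing on it. Origin: on the counter, straight under the wheel's axis. Axes: x from the wheel to the index bar, y to the kettle, z up. The slab spans x -28 to +142 mm, y -70 to +275 mm; the wheel overhangs its front (-x) edge, the robot's side, by 22 mm.
- index (a point): Top centre of the index: a dark steel bar 22 mm long (along dock x) and 7 mm wide on the dock, 57 to 79 mm from the wheel's axis, its top 44 mm above the counter. Axes as the dock's.
- wheel_centre (a point): Point on the thumbwheel's vertical axis, level with its upper face, 44 mm above the counter; fixed to the dock, with the dock's axes. The white plastic wheel lies flat, 14 mm thick (30 to 44 mm above the counter): a disc of 36 mm radius with 8 lugs evenly round it, each 8 mm wide, round-ended, reaching out to 50 mm radius.
- wheel (a joint): Thumbwheel angle, rad, growing anticlockwise from above; 0 = ridge at the index. 8 clicks a turn, at multiples of 0.785. A sprung roller holds each click (3 to 6 N at the lug tips frees it) and past half way pulls the wheel on to the next. Starts 2 to 5 clicks short of 0 (-3.93 to -1.57). Stops at -4.71 and +2.36.
- wheel_front (a point): The foremost point of the wheel's edge: 50 mm from the axis towards dock -x, 37 mm above the counter; fixed to the dock, with its axes. In a click, lugs stand 22.5 degrees either side of it. Anticlockwise, lugs here move towards dock -y, away from the kettle; a straight push of about 40 mm on one lug, past this point, makes one click.
- ridge_end (a point): Outer end of the top of the wheel's ridge: a dark steel bar 26 mm long, 7 mm wide, 5 mm high on the wheel's upper face, running radially out to 34 mm from the axis, midway between two lugs. The point is 49 mm above the counter and turns with the wheel; its x axis points outward along the ridge.
- kettle: Brushed steel kettle, 152 mm across, 187 mm tall, handle towards dock +y; stands loose on the dock, about 60 mm along dock x and 185 mm along dock y from the wheel's axis. Origin: centre of its underside, 22 mm above the counter.
- carafe: Frosted glass carafe with a cork stopper, 100 mm across, 198 mm tall, standing loose on the counter on the -y side of the dock. Origin: centre of its underside.
- basket: White plastic filter basket, an open cone 92 mm across the rim and 58 mm tall with a small tab handle, standing loose on the counter on the -y side of the wheel. Origin: centre of its underside.
- teaspoon: Steel teaspoon, 140 mm long, lying loose on the counter in front of the kettle. Origin: the underside at the middle of its length; it lies along its x.

How it is judged:
By the outcome, as a careful person would: the job done as asked, in the order asked, and still so for the second after the job is handed in, with the robot touching nothing.
It also fails if it takes over 64 s, if anything falls off the work surface, if the arm or the gripper's body presses on something with over 40 N, if the wrist force passes 120 N, or if a joint passes its speed limit or range.

## Working session

There is one attempt and no reset: what is moved stays moved. The work goes in short steps, Python scripts to look and compute and a shell command to move; the robot and the scene stay as the last step left them, time stands still between calls to the robot, and variables do not carry over. Pictures are saved under pics/ and viewed, and the job is handed in when it is done.

```bash
mkdir -p pics
python3 - <<'E'
from cell import *
import cv2
s=get_state();print(s)
for n in("scene","top"):
    cv2.imwrite(f"pics/{n}0.png",grab_frame(n)[:,:,::-1]);print(n,get_calibration(n))
E
```

```text
{'t': 0.0, 'q': array([-1.27000312e+00,  2.41417047e-01,  3.72054423e-03,  1.33521675e+00,
        5.16399122e-06,  1.57078159e+00]), 'qvel': array([-0.00036995,  0.00075925, -0.0007828 , -0.00125995, -0.00105477,
        0.00206634]), 'joint_efforts': array([-5.00317547e-04, -3.72315037e+01,  2.52409065e+01,  1.68270251e-02,
       -6.93158358e-05,  1.19213405e-05]), 'tool_pos': array([ 0.14795051, -0.47693814,  0.23040954]), 'eef_rot': array([ 0.56971921, -0.56882834,  0.42003777, -0.41883484]), 'wrist_force': array([-0.25929401, -1.06594428, -0.16579064]), 'torque': array([ 0.03460239,  0.02522873, -0.03197283]), 'finger_gap': 0.08518592309846418}
scene {'K': array([[541.28430035,   0.        , 324.66579195],
       [  0.        , 541.28430035, 235.42940961],
       [  0.        ,   0.        ,   1.        ]]), 'eye': array([1.34128262, 0.16468648, 0.71048863]), 'rotation': array([-0.26366024,  0.54353457,  0.71700045, -0.34779851])}
top {'K': array([[451.06783624,   0.        , 315.06248682],
       [  0.        , 451.06783624, 241.97458445],
       [  0.        ,   0.        ,   1.        ]]), 'eye': array([ 0.44368873, -0.03964866,  0.89527447]), 'rotation': array([ 0.05234515, -0.69483498,  0.71553248, -0.04977552])}
```

View pics/scene0.png

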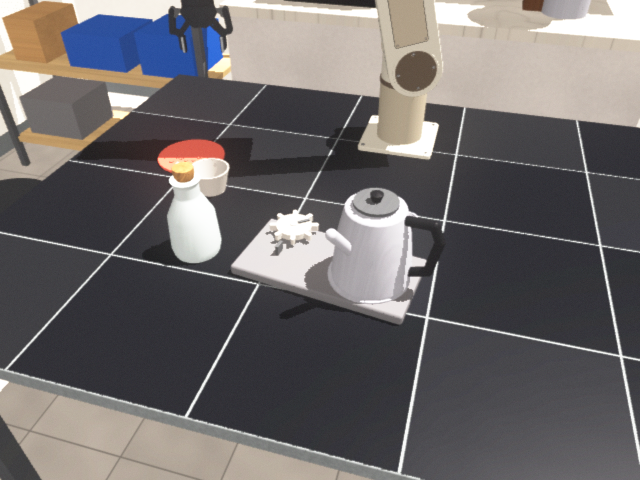

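View pics/top0.png

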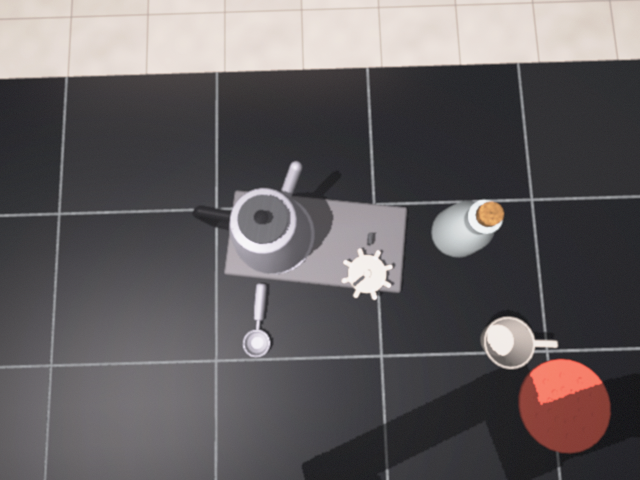

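The top view shows the wheel at about (367,274), the index at (371,239), and the ridge pointing lower left. I'll zoom in and measure.

```bash
cat > h.py <<'E'
import numpy as np, cv2
from scipy.spatial.transform import Rotation as R
def rot(q): return R.from_quat([q[1],q[2],q[3],q[0]]).as_matrix()
def ray(c,uv,z):
    d=rot(c["rotation"])@np.linalg.solve(c["K"],[uv[0],uv[1],1.]); e=np.array(c["eye"])
    return e+d*(z-e[2])/d[2]
def proj(c,p):
    v=rot(c["rotation"]).T@(np.array(p)-c["eye"]); v=c["K"]@v; return v[:2]/v[2]
E
python3 - <<'E'
import cv2
i=cv2.imread("pics/top0.png")[220:320,320:420]
cv2.imwrite("pics/z0.png",cv2.resize(i,(600,600),interpolation=cv2.INTER_CUBIC))
from cell import *; from h import *
c=get_calibration("top")
for n,uv,z in(("wheel",(367,274),.044),("index",(371,239),.044),("ridge",(353,284),.049),("basket",(510,342),.058),("carafe",(450,235),.05),("corner fr-y",(400,291),.022),("corner fr+y",(227,273),.022),("back -y",(406,208),.022)): print(n,ray(c,uv,z).round(4))
E
```

```text
wheel [ 0.5037 -0.1345  0.044 ]
index [ 0.5702 -0.1452  0.044 ]
ridge [ 0.4854 -0.107   0.049 ]
basket [ 0.3719 -0.3863  0.058 ]
carafe [ 0.5725 -0.2943  0.05  ]
corner fr-y [ 0.4707 -0.1989  0.022 ]
corner fr+y [0.5151 0.1341 0.022 ]
back -y [ 0.6333 -0.2199  0.022 ]
```

View pics/z0.png

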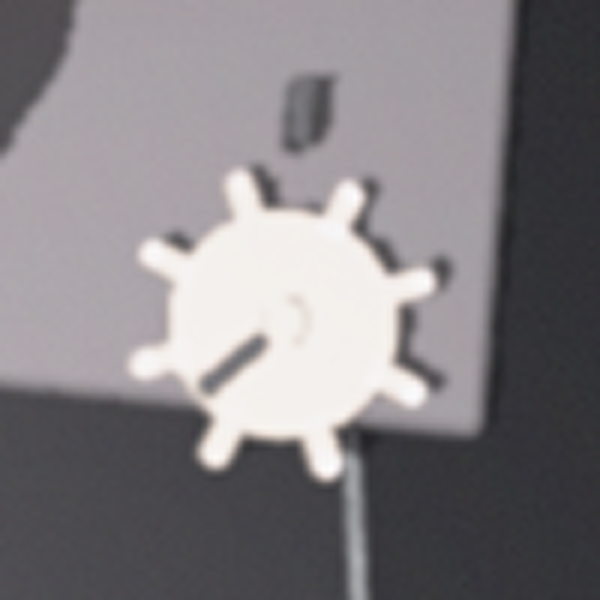

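Run:
```python
from cell import *; from h import *
c=get_calibration("top"); i=cv2.imread("pics/top0.png"); g=i.min(2)
m=(g>200).astype(np.uint8); m[:225]=0;m[310:]=0;m[:,:335]=0;m[:,400:]=0
n,l,st,ce=cv2.connectedComponentsWithStats(m); k=1+st[1:,4].argmax(); w=(l==k).astype(np.uint8)
d=cv2.morphologyEx(w,cv2.MORPH_OPEN,cv2.getStructuringElement(2,(11,11)))
cn=max(cv2.findContours(d,0,2)[0],key=cv2.contourArea); (u,v),r=cv2.minEnclosingCircle(cv2.convexHull(cn))
cw=max(cv2.findContours(w,0,2)[0],key=cv2.contourArea); mo=cv2.moments(cw); (u2,v2),r2=cv2.minEnclosingCircle(cw)
print("disc",u,v,r,"cent",mo['m10']/mo['m00'],mo['m01']/mo['m00'],"encl",u2,v2,r2)
for p in((u,v),(mo['m10']/mo['m00'],mo['m01']/mo['m00']),(u2,v2)): print(ray(c,p,.044).round(4))
s=get_state(); print(rot(s["eef_rot"]).round(3))
print(np.degrees(R.from_matrix(rot(s["eef_rot"])).as_rotvec()))
for o in(30,16):print(i[239-o//4:239+o//4,365:378].min(2) if o==30 else '')
# slab edges
g2=cv2.cvtColor(i,cv2.COLOR_BGR2HSV); s2=((g>75)&(g<150)&(g2[...,1]<50)).astype(np.uint8); s2[:185]=0;s2[300:]=0;s2[:,:220]=0;s2[:,415:]=0
n,l,st,ce=cv2.connectedComponentsWithStats(s2); k=1+st[1:,4].argmax()
cv2.imwrite("pics/slab.png",((l==k)*255).astype(np.uint8))
P=[]
for x in range(240,335,3):
    y=np.where(l[:,x]==k)[0]
    if len(y): P.append(ray(c,(x,y.max()+.5),.022)[:2])
P=np.array(P); a=np.polyfit(P[:,1],P[:,0],1); res=P[:,0]-np.polyval(a,P[:,1]); print("front edge slope",a,"yaw deg",-np.degrees(np.arctan(a[0])),res.std())
```

```text
disc 366.5622863769531 273.87890625 19.67924690246582 cent 367.05202312138726 273.08230112854386 encl 366.5 273.5 26.617761611938477
[ 0.5039 -0.1337  0.044 ]
[ 0.5054 -0.1347  0.044 ]
[ 0.5047 -0.1336  0.044 ]
[[ 0.296 -0.001  0.955]
 [-0.955  0.002  0.296]
 [-0.002 -1.     0.   ]]
[-76.5128488   56.49200033 -56.34711553]
[[159 160 160 152 142 138 132 129 128 126 132 144 157]
 [160 159 152 136 124 119 114 102  92  94 116 143 158]
 [160 158 143 120 114 115 111 100  81  87 121 152 159]
 [159 156 136 115 115 116 110  93  81  88 124 154 159]
 [160 155 136 114 119 117 106  92  79  88 125 154 159]
 [160 155 132 114 120 117 105  89  78  89 126 153 159]
 [160 150 124 108 118 117 103  85  78  90 124 154 158]
 [158 146 116 103 115 117 101  81  75  89 125 154 160]
 [158 145 117 104 115 116 102  81  76  93 129 153 158]
 [159 146 117 106 116 117 104  80  82 110 142 157 159]
 [159 143 114 102 114 115 100  81  91 126 152 159 158]
 [158 141 107  90  99 109 103  97 113 143 158 159 158]
 [159 142 112  90  91 109 126 131 143 155 160 158 158]
 [160 152 137 123 117 131 148 154 158 159 160 160 158]]

front edge slope [0.01694195 0.46617116] yaw deg -0.9706096364182236 0.011087322426002773
```

Run:
```python
from cell import *; from h import *
c=get_calibration("top"); i=cv2.imread("pics/top0.png"); g=i.min(2).astype(float)
P=[]
for x in range(300,340,2):   # front edge: transition 160->40
    col=g[255:300,x]; y=255+np.where(col>90)[0].max()+.5; P.append(ray(c,(x,y),.022)[:2])
P=np.array(P); a=np.polyfit(P[:,1],P[:,0],1); print("front",a,-np.degrees(np.arctan(a[0])),(P[:,0]-np.polyval(a,P[:,1])).std())
Q=[]
for y in range(212,286,3):
    row=g[y,380:420]; x=380+np.where(row>90)[0].max()+.5; Q.append(ray(c,(x,y),.022)[:2])
Q=np.array(Q); b=np.polyfit(Q[:,0],Q[:,1],1); print("right",b,np.degrees(np.arctan(b[0])),(Q[:,1]-np.polyval(b,Q[:,0])).std())
# lug tips via mask
m=(g>190).astype(np.uint8); C=np.array([.5045,-.1338])
for dx in np.linspace(0,0,1):
  ang=[]
  for t in np.arange(-180,180,1.):
    p=proj(c,[C[0]+.044*np.cos(np.radians(t)),C[1]+.044*np.sin(np.radians(t)),.044])
    ang.append(cv2.getRectSubPix(g.astype(np.float32),(1,1),tuple(map(float,p)))[0,0])
  th=np.radians(np.arange(-180,180,1.)); z=np.sum(np.array(ang)*np.exp(-8j*th)); print("lug phase deg",-np.degrees(np.angle(z))/8, "mod45 -> dock yaw=phase+-22.5")
```

```text
front [0.13608141 0.49363518] -7.749290293461907 0.0005593045409971719
right [-0.13367741 -0.13604147] -7.614012455719619 0.0005708602077121996
lug phase deg 15.473273678944699 mod45 -> dock yaw=phase+-22.5
```

```bash
python3 -m inch '-.0247 0 .0314 0 0 0 1;-.0247 0 .0314 0 0 0 1;-.0247 0 .0314 0 0 0 1;-.0247 0 .0314 0 0 0 1;-.0247 0 .0314 0 0 0 1;-.0247 0 .0314 0 0 0 1;-.0247 0 .0314 0 0 0 1;-.0247 0 .0314 0 0 0 1;-.0247 0 .0314 0 0 0 1;-.0247 0 .0314 0 0 0 1;-.0247 0 .0314 0 0 0 1;-.0247 0 .0314 0 0 0 1' 40
python3 -m inch '0 0 0 0 -8.2 0 1;0 0 0 0 -8.2 0 1;0 0 0 0 -8.2 0 1;0 0 0 0 -8.2 0 1;0 0 0 0 -8.2 0 1;0 0 0 0 -8.2 0 1;0 0 0 0 -8.2 0 1;0 0 0 0 -8.2 0 1;0 0 0 0 0 0 1;0 0 0 0 0 0 1'
cat > look.py <<'E'
from cell import *; from h import *
import sys
tag=sys.argv[1]
s=get_state(); Rm=rot(s["eef_rot"]); C=np.array([.5042,-.1335]); yaw=np.radians(-7.5)
ex=np.array([np.cos(yaw),np.sin(yaw)]); ey=np.array([-ex[1],ex[0]])
d=s["tool_pos"][:2]-C
print("t",s["t"],"tcp",s["tool_pos"].round(4),"dock xy",(d@ex).round(4),(d@ey).round(4),"gap",round(s["finger_gap"],4),"F",s["wrist_force"].round(1))
print("toolx in dock",(Rm[:2,0]@ex).round(3),(Rm[:2,0]@ey).round(3),"toolz",(Rm[:2,2]@ex).round(3),(Rm[:2,2]@ey).round(3),"ydown",Rm[2,1].round(4),"q",s["q"].round(2))
for n in sys.argv[2:]:
    cv2.imwrite(f"pics/{n}{tag}.png",grab_frame(n)[:,:,::-1])
E
python3 look.py 1 wrist top
```

```text
t: 1.3
tool_pos: [0.4206, -0.0812, 0.2311]
eef_rot: [-0.569, 0.569, -0.42, 0.419]
wrist_force: [0.8, -1.5, -0.5]
finger_gap: -0.0003
t: 2.3
tool_pos: [0.42, -0.0828, 0.231]
eef_rot: [0.706, -0.706, 0.045, -0.045]
wrist_force: [-0.3, -0.4, -0.7]
finger_gap: -0.0
t 2.3 tcp [ 0.42   -0.0828  0.231 ] dock xy -0.0901 0.0393 gap -0.0 F [-0.3 -0.4 -0.7]
toolx in dock 1.0 0.003 toolz -0.003 1.0 ydown -1.0 q [-0.19  0.1  -0.17  1.3   0.    1.5 ]
```

View pics/wrist1.png

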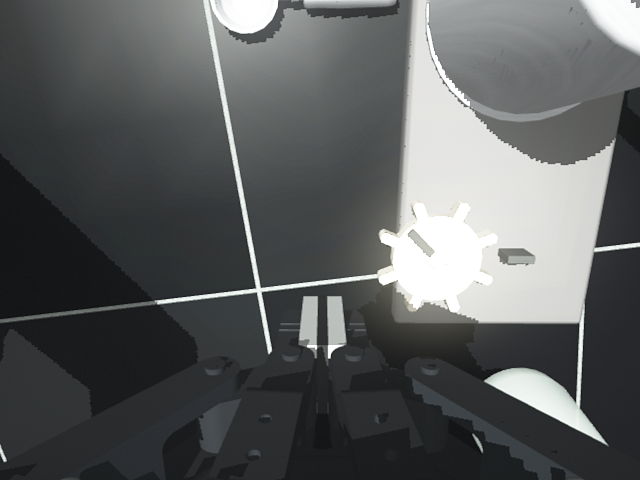

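View pics/top1.png

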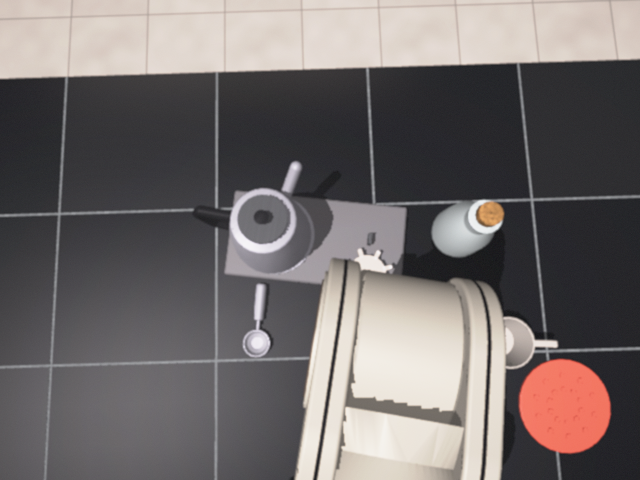

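Run:
```python
from cell import *; from h import *
c=get_calibration("wrist"); s=get_state(); print(c["eye"].round(3))
i=cv2.imread("pics/wrist1.png"); g=i.min(2)
Rm=rot(s["eef_rot"])
print("tcp px",proj(c,s["tool_pos"]))
for a in(-.0145,-.01,.01,.0145): print(a,proj(c,s["tool_pos"]+Rm@[a,0,.011]).round(1))
m=(g>235).astype(np.uint8); m[:190]=0;m[322:]=0;m[:,:375]=0;m[:,500:]=0
d=cv2.morphologyEx(m,cv2.MORPH_CLOSE,np.ones((15,15),np.uint8)); d=cv2.morphologyEx(d,cv2.MORPH_OPEN,cv2.getStructuringElement(2,(45,45)))
cn=max(cv2.findContours(d,0,2)[0],key=cv2.contourArea); (u,v),r=cv2.minEnclosingCircle(cn); print(u,v,r,ray(c,(u,v),.044))
print("index", ray(c,(517,254),.044))
cv2.imwrite("pics/wz1.png",cv2.resize(i[190:360,260:545],None,fx=2.8,fy=2.8))
```

```text
[ 0.429 -0.012  0.374]
tcp px [321.51889523 319.09506134]
-0.0145 [280.9 291.1]
-0.01 [293.5 291.1]
0.01 [349.5 291.1]
0.0145 [362.1 291.1]
437.5 258.5 46.76012420654297 [ 0.50747601 -0.13451539  0.044     ]
index [ 0.57106928 -0.1387832   0.044     ]
```

View pics/wz1.png

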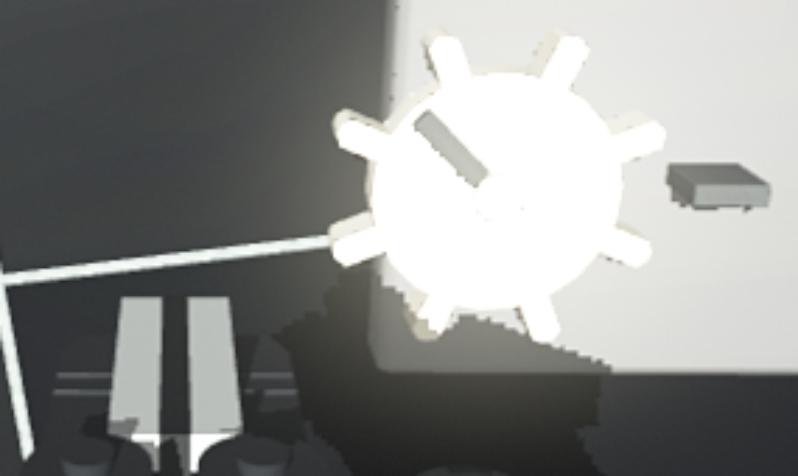

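```bash
python3 -m inch '0 .025 0 0 0 0 1;0 .025 0 0 0 0 1;0 .025 0 0 0 0 1;0 .025 0 0 0 0 1;0 .025 0 0 0 0 1;0 .025 0 0 0 0 1;0 .025 0 0 0 0 1;0 .025 0 0 0 0 1;0 0 0 0 0 0 1;0 0 0 0 0 0 1'
sed -i 's/\[.5042,-.1335\]/[.5055,-.134]/' look.py
python3 look.py 2 wrist scene
python3 -c "
import cv2;i=cv2.imread('pics/scene2.png');cv2.imwrite('pics/sz2.png',cv2.resize(i[170:290,220:380],None,fx=5,fy=5,interpolation=2))"
```

```text
t: 3.4
tool_pos: [0.42, -0.0828, 0.0314]
eef_rot: [0.706, -0.706, 0.045, -0.044]
wrist_force: [0.2, 0.0, 1.2]
finger_gap: 0.0002
t 3.4 tcp [ 0.42   -0.0828  0.0314] dock xy -0.0915 0.0396 gap 0.0002 F [0.2 0.  1.2]
toolx in dock 1.0 0.005 toolz -0.005 1.0 ydown -1.0 q [-0.19  0.31 -0.49  0.77 -0.    1.5 ]
```

View pics/wrist2.png

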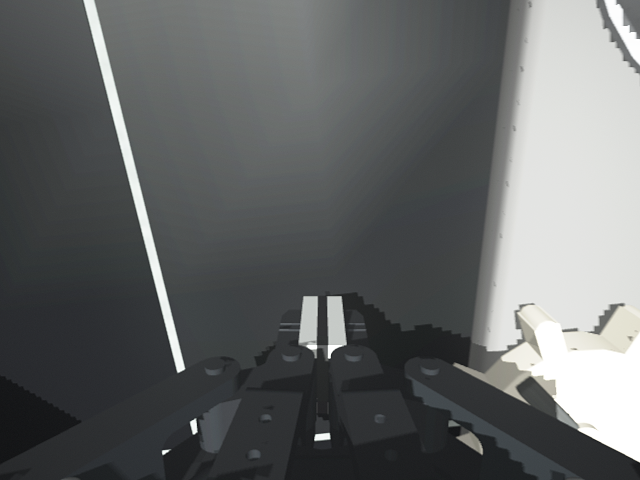

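View pics/sz2.png

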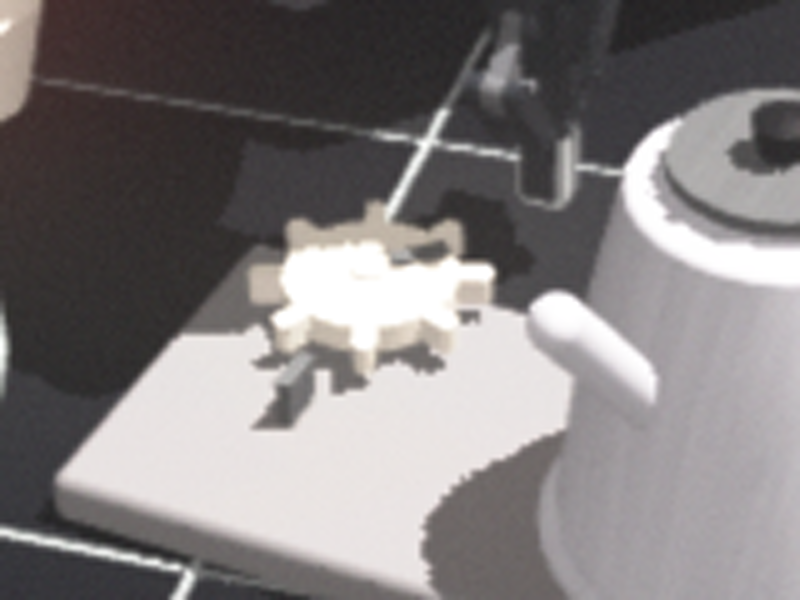

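```bash
python3 -m inch '.011 0 0 0 0 0 1;.011 0 0 0 0 0 1;.011 0 0 0 0 0 1;.0105 0 0 0 0 0 1;0 0 0 0 0 0 1;0 0 0 0 0 0 1'
python3 look.py 3 wrist scene
python3 -c "
import cv2;i=cv2.imread('pics/scene3.png');cv2.imwrite('pics/sz3.png',cv2.resize(i[170:290,220:380],None,fx=5,fy=5,interpolation=2))"
```

```text
t: 4.1
tool_pos: [0.4634, -0.0882, 0.0311]
eef_rot: [0.706, -0.706, 0.044, -0.044]
wrist_force: [-0.6, 0.1, -1.1]
finger_gap: 0.0001
t 4.1 tcp [ 0.4634 -0.0882  0.0311] dock xy -0.0478 0.0399 gap 0.0001 F [-0.6  0.1 -1.1]
toolx in dock 1.0 0.006 toolz -0.006 1.0 ydown -1.0 q [-0.19  0.38 -0.38  0.81 -0.    1.51]
```

View pics/wrist3.png

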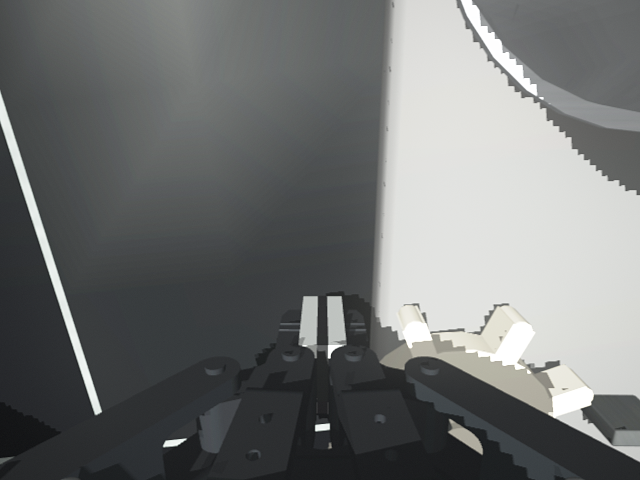

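View pics/sz3.png

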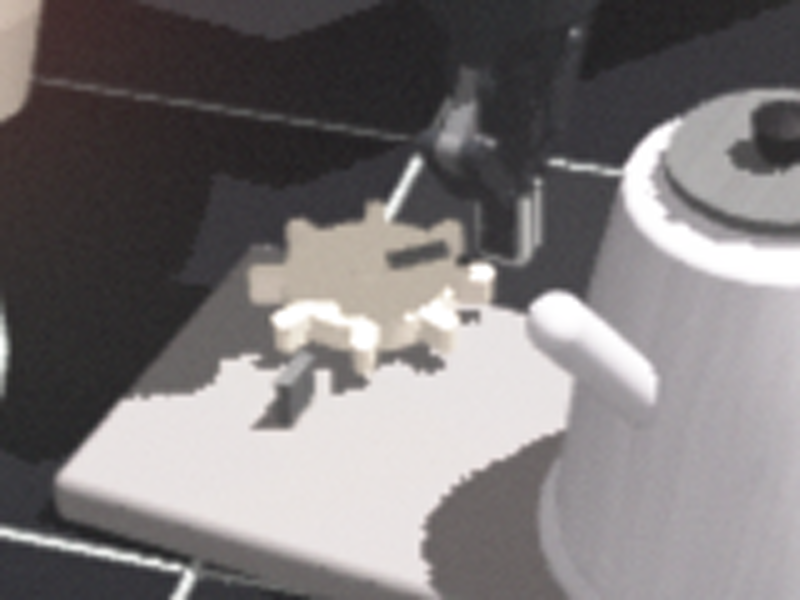

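```bash
python3 -m inch '0 0 -.0036 0 0 0 1;0 0 -.0036 0 0 0 1;0 0 -.0036 0 0 0 1;0 0 -.0036 0 0 0 1;0 0 -.0036 0 0 0 1;0 0 -.0036 0 0 0 1'
python3 -m inch '0 0 -.0036 0 0 0 1;0 0 -.0036 0 0 0 1;0 0 -.0036 0 0 0 1;0 0 -.0036 0 0 0 1;0 0 -.0036 0 0 0 1;0 0 -.0036 0 0 0 1;0 0 0 0 0 0 1'
python3 look.py 4 scene
python3 -c "
import cv2;i=cv2.imread('pics/scene4.png');cv2.imwrite('pics/sz4.png',cv2.resize(i[170:290,220:380],None,fx=5,fy=5,interpolation=2))"
```

```text
t: 4.8
tool_pos: [0.4604, -0.1101, 0.0312]
eef_rot: [-0.706, 0.706, -0.044, 0.044]
wrist_force: [0.6, 0.0, -0.5]
finger_gap: -0.0004
t: 5.5
tool_pos: [0.4575, -0.1311, 0.0311]
eef_rot: [0.706, -0.706, 0.045, -0.044]
wrist_force: [-3.0, 0.6, 1.0]
finger_gap: -0.0002
t 5.5 tcp [ 0.4575 -0.1311  0.0311] dock xy -0.048 -0.0034 gap -0.0002 F [-3.   0.6  1. ]
toolx in dock 1.0 0.006 toolz -0.006 1.0 ydown -1.0 q [-0.28  0.39 -0.37  0.82  0.    1.42]
```

View pics/sz4.png

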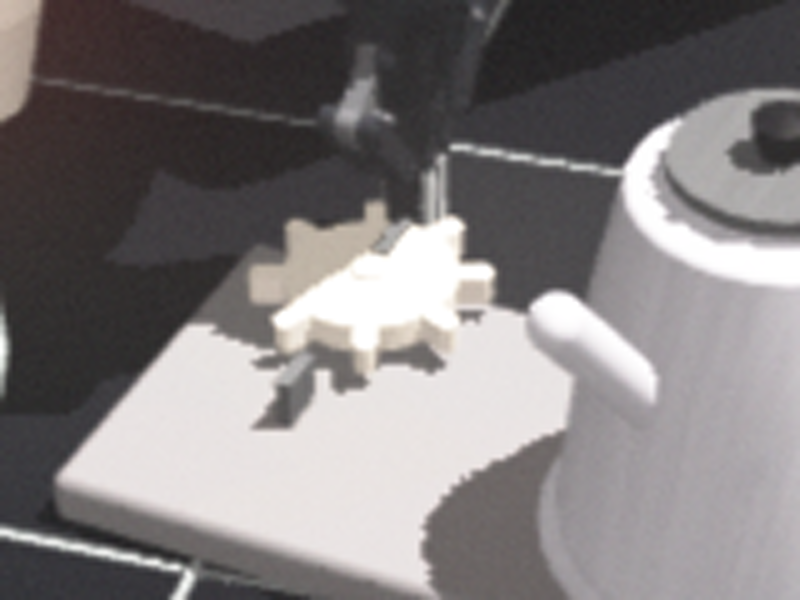

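One click made: the ridge now points to the front, at (390,240) in the zoomed scene view. There's a 3 N outward force, so I'll run the next stroke 1 mm farther out.

```bash
python3 -m inch '-.015 0 0 0 0 0 1;-.015 0 0 0 0 0 1;0 0 .0145 0 0 0 1;0 0 .0145 0 0 0 1;0 0 .0145 0 0 0 1;0 0 0 0 0 0 1;.0145 0 0 0 0 0 1;.0145 0 0 0 0 0 1;0 0 0 0 0 0 1'
python3 -m inch '0 0 -.0036 0 0 0 1;0 0 -.0036 0 0 0 1;0 0 -.0036 0 0 0 1;0 0 -.0036 0 0 0 1;0 0 -.0036 0 0 0 1;0 0 -.0036 0 0 0 1;0 0 -.0036 0 0 0 1;0 0 -.0036 0 0 0 1;0 0 -.0036 0 0 0 1;0 0 -.0036 0 0 0 1;0 0 -.0036 0 0 0 1;0 0 -.0036 0 0 0 1'
python3 -m inch '0 0 0 0 0 0 1;-.015 0 0 0 0 0 1;-.015 0 0 0 0 0 1;0 0 0 0 0 0 1'
python3 look.py 5 scene
python3 -c "
import cv2;i=cv2.imread('pics/scene5.png');cv2.imwrite('pics/sz5.png',cv2.resize(i[170:290,220:380],None,fx=5,fy=5,interpolation=2))"
```

```text
t: 6.45
tool_pos: [0.4656, -0.0889, 0.032]
eef_rot: [-0.705, 0.706, -0.043, 0.046]
wrist_force: [-0.1, -0.1, -0.1]
finger_gap: 0.0002
t: 7.65
tool_pos: [0.4542, -0.1315, 0.0306]
eef_rot: [-0.705, 0.706, -0.046, 0.043]
wrist_force: [-3.6, -2.4, -1.1]
finger_gap: 0.0001
t: 8.05
tool_pos: [0.4261, -0.1268, 0.0313]
eef_rot: [0.706, -0.706, 0.045, -0.044]
wrist_force: [0.4, -0.5, 0.1]
finger_gap: 0.0
t 8.05 tcp [ 0.4261 -0.1268  0.0313] dock xy -0.0797 -0.0032 gap 0.0 F [ 0.4 -0.5  0.1]
toolx in dock 1.0 0.005 toolz -0.005 1.0 ydown -1.0 q [-0.29  0.33 -0.45  0.79  0.    1.41]
```

View pics/sz5.png

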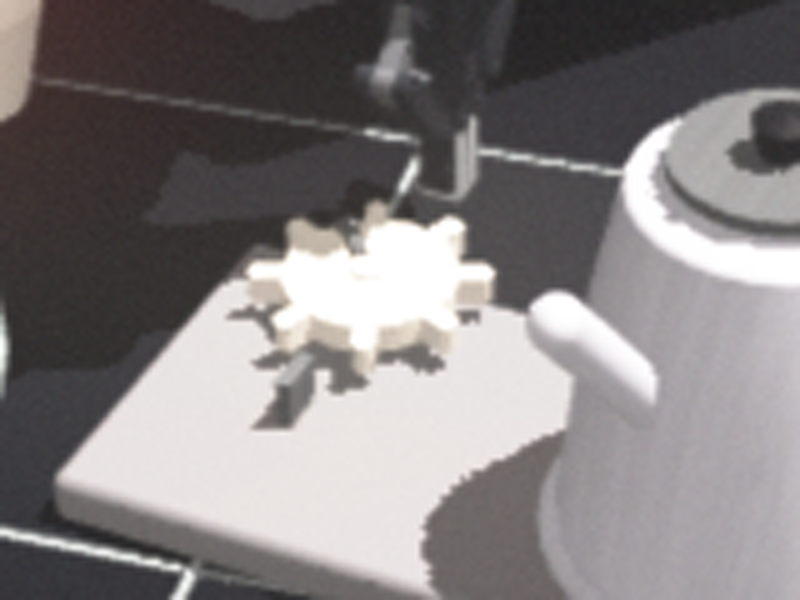

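Two clicks made; the ridge is now at the front-right, at (355,230) in the zoom. Third click next.

```bash
python3 -m inch '0 0 .0145 0 0 0 1;0 0 .0145 0 0 0 1;0 0 .0145 0 0 0 1;0 0 0 0 0 0 1;.0150 0 0 0 0 0 1;.0155 0 0 0 0 0 1;0 0 0 0 0 0 1;0 0 0 0 0 0 1'
python3 -m inch '0 0 -.0036 0 0 0 1;0 0 -.0036 0 0 0 1;0 0 -.0036 0 0 0 1;0 0 -.0036 0 0 0 1;0 0 -.0036 0 0 0 1;0 0 -.0036 0 0 0 1;0 0 -.0036 0 0 0 1;0 0 -.0036 0 0 0 1;0 0 -.0036 0 0 0 1;0 0 -.0036 0 0 0 1;0 0 -.0036 0 0 0 1;0 0 -.0036 0 0 0 1'
python3 -m inch '0 0 0 0 0 0 1;-.015 0 0 0 0 0 1;-.015 0 0 0 0 0 1;0 0 0 0 0 0 1'
python3 look.py 6 scene wrist
python3 -c "
import cv2;i=cv2.imread('pics/scene6.png');cv2.imwrite('pics/sz6.png',cv2.resize(i[170:290,220:380],None,fx=5,fy=5,interpolation=2))"
```

```text
t: 8.9
tool_pos: [0.4631, -0.088, 0.0312]
eef_rot: [-0.706, 0.706, -0.044, 0.044]
wrist_force: [0.0, 0.2, 0.4]
finger_gap: 0.0001
t: 10.1
tool_pos: [0.4543, -0.1313, 0.0307]
eef_rot: [-0.705, 0.706, -0.047, 0.043]
wrist_force: [-2.9, -2.2, 0.4]
finger_gap: -0.0001
t: 10.5
tool_pos: [0.4256, -0.1267, 0.031]
eef_rot: [0.706, -0.706, 0.045, -0.044]
wrist_force: [-0.2, -1.3, -0.7]
finger_gap: -0.0
t 10.5 tcp [ 0.4256 -0.1267  0.031 ] dock xy -0.0802 -0.0031 gap -0.0 F [-0.2 -1.3 -0.7]
toolx in dock 1.0 0.005 toolz -0.005 1.0 ydown -1.0 q [-0.29  0.33 -0.45  0.79 -0.    1.41]
```

View pics/sz6.png

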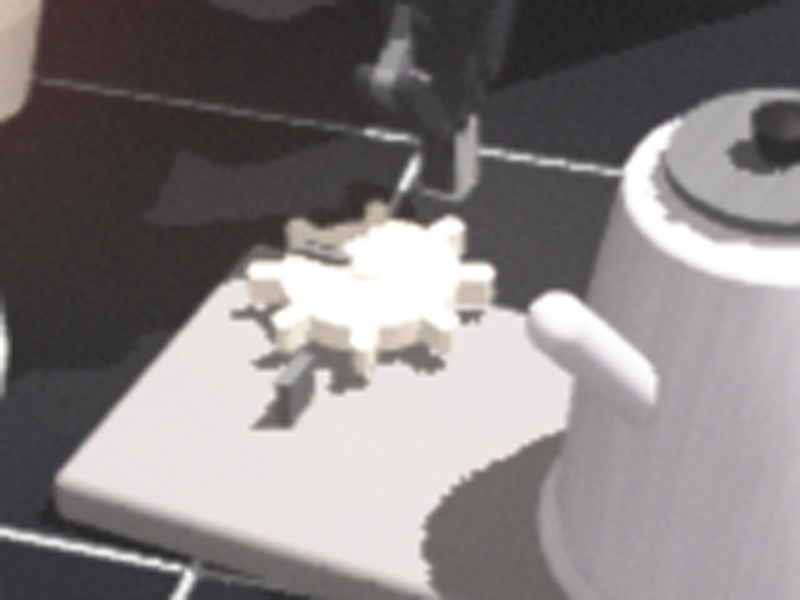

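Three clicks made; the ridge points to dock −y, at (320,248) in the zoom. Two remain.

```bash
python3 -m inch '0 0 .0145 0 0 0 1;0 0 .0145 0 0 0 1;0 0 .0140 0 0 0 1;0 0 0 0 0 0 1;.0155 0 0 0 0 0 1;.0155 0 0 0 0 0 1;0 0 0 0 0 0 1;0 0 0 0 0 0 1'
python3 -m inch '0 0 -.0036 0 0 0 1;0 0 -.0036 0 0 0 1;0 0 -.0036 0 0 0 1;0 0 -.0036 0 0 0 1;0 0 -.0036 0 0 0 1;0 0 -.0036 0 0 0 1;0 0 -.0036 0 0 0 1;0 0 -.0036 0 0 0 1;0 0 -.0036 0 0 0 1;0 0 -.0036 0 0 0 1;0 0 -.0036 0 0 0 1;0 0 -.0036 0 0 0 1'
python3 -m inch '0 0 0 0 0 0 1;-.015 0 0 0 0 0 1;-.015 0 0 0 0 0 1;0 0 0 0 0 0 1'
python3 look.py 7 scene
python3 -c "
import cv2;i=cv2.imread('pics/scene7.png');cv2.imwrite('pics/sz7.png',cv2.resize(i[170:290,220:380],None,fx=5,fy=5,interpolation=2))"
```

```text
t: 11.4
tool_pos: [0.4639, -0.0883, 0.0311]
eef_rot: [-0.706, 0.706, -0.044, 0.044]
wrist_force: [0.0, 0.4, 0.0]
finger_gap: 0.0
t: 12.6
tool_pos: [0.4577, -0.1301, 0.031]
eef_rot: [0.707, -0.705, 0.045, -0.043]
wrist_force: [-3.4, 3.9, -0.5]
finger_gap: -0.0001
t: 13.0
tool_pos: [0.4284, -0.1272, 0.0315]
eef_rot: [-0.706, 0.706, -0.044, 0.045]
wrist_force: [0.8, -0.2, -0.1]
finger_gap: 0.0005
t 13.0 tcp [ 0.4284 -0.1272  0.0315] dock xy -0.0774 -0.0033 gap 0.0005 F [ 0.8 -0.2 -0.1]
toolx in dock 1.0 0.006 toolz -0.006 1.0 ydown -1.0 q [-0.29  0.34 -0.44  0.79 -0.    1.41]
```

View pics/sz7.png

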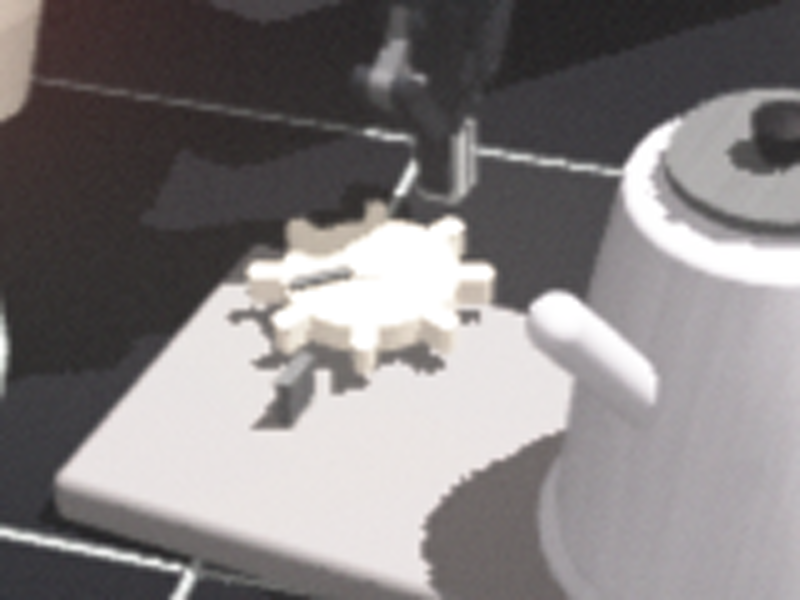

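Four clicks made; the ridge is at (320,277) in the zoom, one click short of the index.

```bash
python3 -m inch '0 0 .0145 0 0 0 1;0 0 .0145 0 0 0 1;0 0 .0145 0 0 0 1;0 0 0 0 0 0 1;.0145 0 0 0 0 0 1;.0140 0 0 0 0 0 1;0 0 0 0 0 0 1;0 0 0 0 0 0 1'
python3 -m inch '0 0 -.0036 0 0 0 1;0 0 -.0036 0 0 0 1;0 0 -.0036 0 0 0 1;0 0 -.0036 0 0 0 1;0 0 -.0036 0 0 0 1;0 0 -.0036 0 0 0 1;0 0 -.0036 0 0 0 1;0 0 -.0036 0 0 0 1;0 0 -.0036 0 0 0 1;0 0 -.0036 0 0 0 1;0 0 -.0036 0 0 0 1;0 0 -.0036 0 0 0 1'
python3 -m inch '0 0 0 0 0 0 1;-.015 0 0 0 0 0 1;-.015 0 0 0 0 0 1;0 0 0 0 0 0 1'
python3 look.py 8 scene
python3 -c "
import cv2;i=cv2.imread('pics/scene8.png');cv2.imwrite('pics/sz8.png',cv2.resize(i[170:290,220:380],None,fx=5,fy=5,interpolation=2))"
```

```text
t: 13.85
tool_pos: [0.4628, -0.0879, 0.0313]
eef_rot: [-0.706, 0.706, -0.044, 0.044]
wrist_force: [-0.1, 0.4, -1.5]
finger_gap: 0.0001
t: 15.05
tool_pos: [0.4542, -0.1311, 0.0307]
eef_rot: [-0.705, 0.706, -0.046, 0.043]
wrist_force: [-3.8, -3.3, -0.5]
finger_gap: 0.0001
t: 15.45
tool_pos: [0.4256, -0.1265, 0.0311]
eef_rot: [0.706, -0.706, 0.045, -0.044]
wrist_force: [0.2, 0.9, -0.5]
finger_gap: 0.0003
t 15.45 tcp [ 0.4256 -0.1265  0.0311] dock xy -0.0802 -0.003 gap 0.0003 F [ 0.2  0.9 -0.5]
toolx in dock 1.0 0.005 toolz -0.005 1.0 ydown -1.0 q [-0.29  0.33 -0.45  0.79 -0.    1.41]
```

View pics/sz8.png

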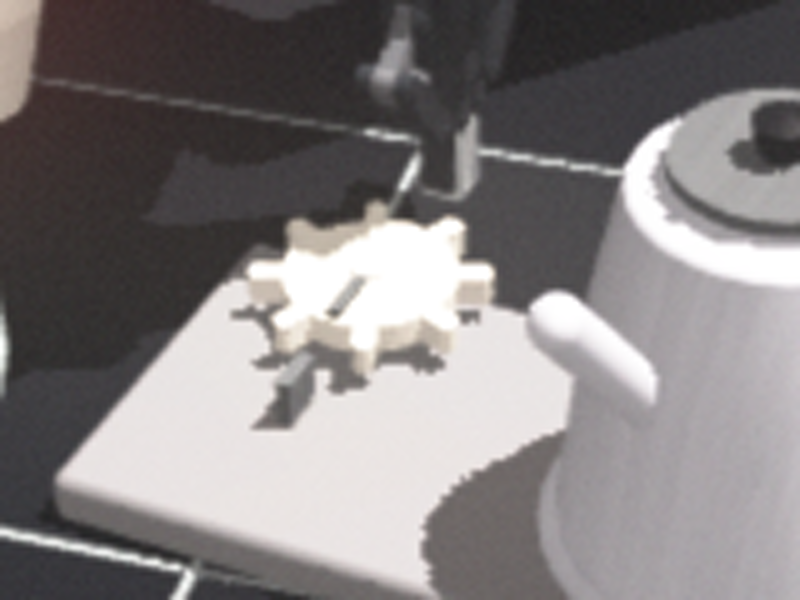

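The ridge now points at the index. I'll lift and back the arm away, then check from above.

```bash
python3 -m inch '-.03 0 0 0 0 0 1;0 -.04 0 0 0 0 1;0 -.04 0 0 0 0 1;0 -.04 0 0 0 0 1;0 -.04 0 0 0 0 1;-.03 -.02 0 0 0 0 1;-.04 0 0 0 0 0 1;0 0 0 0 0 0 1;0 0 0 0 0 0 1'
python3 look.py 9 top scene
python3 - <<'E'
import cv2,numpy as np
from h import *; from cell import *
i=cv2.imread("pics/top9.png");a=i[200:310,320:420]
b=cv2.imread("pics/top0.png"); d=cv2.absdiff(i,b).max(2)[180:360,190:420]
cv2.imwrite("pics/z9.png",np.hstack([cv2.resize(a,(500,550),interpolation=2)]))
s=cv2.imread("pics/scene9.png"); s0=cv2.imread("pics/scene0.png"); cv2.imwrite("pics/sd9.png",np.hstack([cv2.resize(s[150:310,150:450],(400,213)),cv2.resize(s0[150:310,150:450],(400,213))]))
E
```

```text
t: 16.4
tool_pos: [0.329, -0.1145, 0.2122]
eef_rot: [-0.705, 0.706, -0.043, 0.046]
wrist_force: [-0.6, 0.1, 0.0]
finger_gap: 0.0002
t 16.4 tcp [ 0.329  -0.1145  0.2122] dock xy -0.1775 -0.0037 gap 0.0002 F [-0.6  0.1  0. ]
toolx in dock 1.0 0.006 toolz -0.006 1.0 ydown -1.0 q [-0.33 -0.05 -0.38  1.25  0.    1.36]
```

View pics/z9.png

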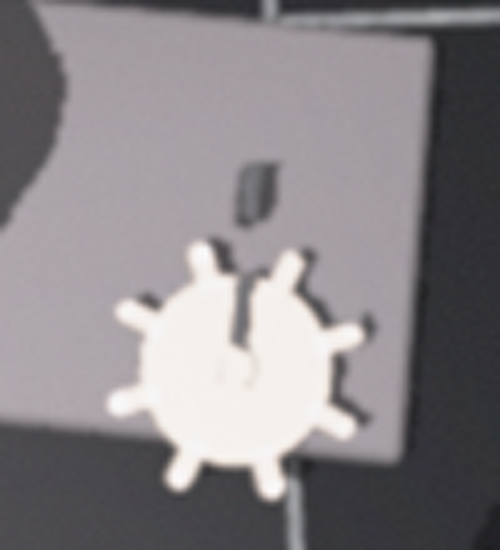

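View pics/top9.png

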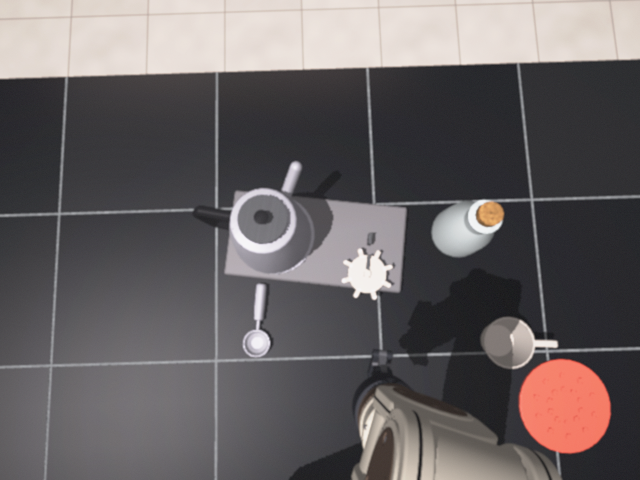

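View pics/sd9.png

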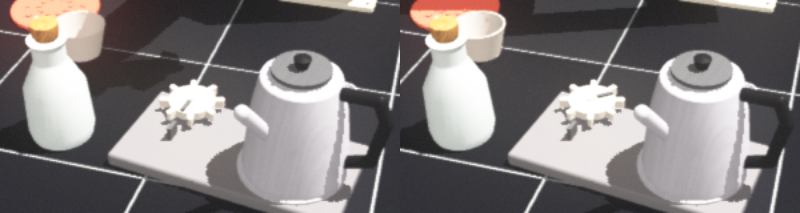

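The top view shows the ridge (244,310 in the zoom) in line with the index (256,193), and everything else where it started. One numeric check of the lug phase, then hand in.

Run:
```python
from cell import *; from h import *
c=get_calibration("top")
for f in("top0","top9"):
    g=cv2.imread(f"pics/{f}.png").min(2).astype(np.float32); C=[.5045,-.1338]; th=np.radians(np.arange(0,360,1.))
    v=[cv2.getRectSubPix(g,(1,1),tuple(map(float,proj(c,[C[0]+.044*np.cos(t),C[1]+.044*np.sin(t),.044]))))[0,0] for t in th]
    print(f,-np.degrees(np.angle(np.sum(np.array(v)*np.exp(-8j*th))))/8)
print(hand_in())
```

```text
top0 15.473273678944695
top9 15.361328156253803
the job is handed in; nothing more can be done
None
```

The wheel is set: the ridge points at the index bar and the wheel rests in that click. I handed the job in at about 16.5 s of the 64 s allowed.

The ridge started five clicks short (about -3.93 rad). I shut the gripper and used the fingertip to push the front lug towards dock -y five times, checking a picture after each click. The largest wrist force I read was about 5 N, but I only read it at the end of each move, so brief peaks could have been higher.

**Last checks:**
- **Ridge:** in the top view after backing off, it lines up with the index bar.
- **Click:** the lug positions match the starting click to within 0.1°, so the wheel is seated.
- **Surroundings:** the dock, kettle, carafe, basket and teaspoon look unmoved by eye when the before and after pictures are compared.
- **Robot:** it stands clear of everything, with wrist force near zero.

**Disagreements:** the wrist camera put the wheel's centre about 3 mm from where the top camera did, and gave a dock angle a few degrees different. I used a position between the two for the centre and the top camera's dock angle. An early attempt to find the slab's edge failed and was redone with a better brightness threshold.

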